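# Hold a spring clip open round the recipe card

## Robot

A 6-joint arm with a two-finger parallel gripper is mounted at the origin on a cart in front of the work surface, level with it; the furniture and walls round the work are solid. World frame = base frame: x ahead of the robot, y to its left, z up, the work surface at z = 0. Lengths are in m, angles in rad, forces in N, time in s.
With the tool pointing down it reaches from about 0.3 to 0.95 m from the base axis. Payload 3.1 kg.
Tool frame: the origin (TCP) lies on the mounting face of the last link; the fingertips stand 173 mm ahead of it and the grasp point (between the pads) lies 155 mm ahead of it; z points along the fingers, y is the line along which they close (so a half turn about z gives the same grasp; the last joint's range is limited). The gripper opens to 85 mm and grips with 20 to 120 N. Pads are 22 mm wide; open, the fingers measure 114 mm over their backs; the gripper's body (76 mm by 85 mm) begins 54 mm behind the grasp point. The pads swing forward as they close: fully open they stand 13 mm farther back than shut.
Start: joints at [-1.204, 0.308, 1.634, -0, 1.2, -0.07], TCP at [0.264, -0.566, 0.405] pointing down, gripper open.
Joint ranges: [-3.06, 3.06], [-0.79, 1.96], [0.05, 2.63], [-1.19, 4.34], [0.05, 2.64], [-2.94, 2.94]. Speed limits (rad/s): [2.79, 2.79, 3.14, 3.14, 3.14, 3.14].

## Interface

Orientations are given as a 3x3 rotation matrix whose columns are the frame's x, y, z axes.
In Python, from rig import status, viewer, r gives the robot as it stands.
- The arm moves only by the tool carry_out, never from a script. Its argument "targets" is a list of rows, each an object of numbers: "x", "y", "z": the shift along the tool's x, y, z scaled (see below); "yaw": the turn about the tool's z scaled (see below); "grip": the opening, from -1 (shut) to 1 (fully open). A call has exactly 10 rows; each row is the pose to reach, as a shift and turn from the pose commanded when the call began, along the tool's axes at that moment; what a row does not reach only later rows make up. The controller multiplies each number of a shift by 0.1 m and each number of a turn by 90 degrees. A row lasts 1/8 s, in which the tool goes at most 62.5 mm and 10.7 degrees, less where a joint would pass 70% of its speed; a pose out of reach is approached as far as the arm can. A call with a number of a shift or a turn outside -1 to 1 is refused whole. A call with a gripper value outside its range is refused whole. The fingers move at their own pace and stop on an object; "squeeze" is the grip in N (left out, the last holds). Time passes only in rows, so rows that repeat a pose let the fingers close, or fill a call up. It gives the time, the measured TCP pose, the force, the opening and the grip force at its end, in the units of the state.
- status.get_state(): the state, without advancing time (a new reading comes with each control period).
- viewer.read_camera(name): name is "scene" or "top" or "wrist"; returns (picture, depth): 420x560x3 uint8, red, green, blue; 420x560 float32, m along the optical axis (not along the pixel's ray), 0 where there is no reading.
- viewer.camera_info(name): a dict with "intrinsics" (3x3 intrinsics, pixels), "camera_from_world" (4x4, takes a point from world to camera coordinates); the wrist camera has in their place "tool_from_camera" (4x4, takes a point from camera to tool coordinates, whose origin is the TCP and whose axes are the flange's). Camera axes: x right, y down, z forward; pixel columns grow to the right and rows downward; lengths in m; the calibration is good to about 2 mm. A picture is of the moment at which its call begins: read the wrist's pose just before it. camera_info takes no time and is no camera call.
- r.job_done(): hands the job in; it is judged then, once.
The state is a dict: "time": time; "q": joint angles; "qvel": joint speeds; "tau": joint torques, N m; "eef_pos": TCP position; "tool_rot": TCP orientation; "force": force on the tool from outside, world axes, zero at the start; "moment": the same for the moment, N m; "grip_width": finger opening in m; "gripper_force": force on a finger pad.
Only numpy, scipy, OpenCV 4.12 (cv2) and the standard library are available. Lean on these libraries where they do the work, as an engineer would, in place of code of your own. Each camera call takes 0.05 s, during which the arm holds its last target. There are 200 camera calls.

## Task

Pluck the wooden spring clip from its pocket in the white tray by its two grips, squeeze it wide open and bring its jaws round the left upright edge of the recipe card (left as seen from the robot), about half way up, one jaw in front of the card and one behind. Finish there while still holding the clip squeezed open, still and with neither jaw touching the card, so that I can slip the shopping list behind the card. Do not push the card stand or the tray about, and leave the match box, teaspoon, mug and lemon where they are.

Things in the scene. Friction and masses are not known exactly. Their poses are not given: they have to be found in the camera images.
- clip: wooden peg-like spring clip, 102 mm long, 22 mm high as it lies on its side in a wide pocket of the tray, roughly along the tray's y, jaws to the tray's -y; 55 g. Origin: underside, on the hinge axis at the steel coil; z up along the hinge, x from coil to jaws (jaw tips at x = +48 mm, grip ends at -54), y across. Closed, it is symmetrical about y = 0; the frame is that of the +y half
- clip_grips (a point): point between the two grips where to squeeze them, at clip x = -40 mm, y = 0, 11 mm above its underside, axes as clip. The grips are flat bars 8 mm thick, 48 mm long (x = -6 to -54), spread in a V while shut: 39 mm wide outside here, 44 mm at the ends. Squeezed together along y to the stop, their outsides are parallel, 22 mm apart
- clip_gape (a joint): opening angle between the clip's halves, rad: 0 shut (its spring keeps it so), 0.42 fully open at the stop. Squeezing the grips at clip_grips opens it, from about 4 N to start to 9 N at the stop. Gap between the jaw tips = 48 mm x angle, 20 mm at the stop; each half turns by half of the angle
- jaw_tip_a (a point): inner face of the jaw at its very tip, mid-height of the clip (x = +48 mm, 11 mm above the clip's underside), on the half on the clip's +y side
- jaw_tip_b (a point): the same point on the other half (the clip's -y side); coincides with jaw_tip_a while the clip is shut
- tray: white plastic tray 204 mm (x) by 164 mm (y), 0.9 kg, origin: underside's centre. Floor 4 mm thick; rims and dividers 5 mm thick, tops 11 mm over the worktop. Two wide pockets 72 x 154 mm centred at x = -61 and +16 mm, a slim one 40 x 154 mm at x = +77. The clip lies in either wide pocket, the match box in the other, the teaspoon in the slim one
- card_stand: stiff pale recipe card upright in a slotted wooden block, 0.7 kg in all, loose on the worktop. Origin: underside's centre; x through the card from front (robot side) to back, y along it to the left. Block 56 (x) x 120 (y) x 26 mm high; card 3 mm thick in the plane x = 0, 148 mm wide (y = -74 to +74 mm), top 113 mm over the worktop
- card_left_edge (a point): middle of the left upright edge of the card, half way between the block and the card's top, 70 mm above the worktop; axes as card_stand: x through the card, y pointing out of the edge away from the card, z up
- match_box: small match box 62 x 45 x 16 mm, lying in the tray's other wide pocket; to be left alone
- teaspoon: steel teaspoon 139 mm long, lying in the slim pocket; to be left alone
- mug: pale mug 101 mm high standing behind the card; to be left alone
- lemon: lemon 83 mm long, behind the tray; to be left alone
Mind the look-alikes: they are no part of the job. Several things have the shape of the clip; the one meant has the colours described above.

How it is judged:
On the way:
1. the clip is out of its pocket, well above the tray, carried by the fingers, and squeezed wide open (height (world z) of clip above 0.035 m and contact force between the fingers and clip above 2 N and value of joint clip_gape above 0.28 rad and contact force between clip and tray below 0.2 N), for 0.2 s.
At the end, for the whole second after the job is handed in: the clip, held squeezed open by 0.28 rad or more (13 mm gap), reaches at least 6 mm past the card's left edge, a jaw tip 3 mm or more to each side of the card's mid-plane, within 25 mm of half height, level within 0.3 rad, still, not touching card or stand; stand upright, within 15 mm (value of joint clip_gape above 0.28 rad and contact force between the fingers and clip above 2 N and x of jaw_tip_a in the frame of card_left_edge above 0.003 m and x of jaw_tip_b in the frame of card_left_edge below -0.003 m and y of each of jaw_tip_a, jaw_tip_b in the frame of card_left_edge below -0.006 m and z of jaw_tip_a in the frame of card_left_edge between -0.025 and 0.025 m and z of jaw_tip_b in the frame of card_left_edge between -0.025 and 0.025 m and angle between clip's own z axis and vertical below 0.3 rad and contact force between clip and card_stand below 0.2 N and linear speed of clip below 0.02 m/s and angle between card_stand's own z axis and vertical below 0.05 rad and distance of card_stand from where it was at the start of the episode below 0.015 m); the arm keeps its last pose, push and grip.
It fails at once if the card stand is shoved by more than 20 mm or tipped (distance of card_stand from where it was at the start of the episode above 0.02 m or angle between card_stand's own z axis and vertical above 0.15 rad).
It fails at once if the tray is shoved by more than 25 mm or tipped (distance of tray from where it was at the start of the episode above 0.025 m or angle between tray's own z axis and vertical above 0.15 rad).
It fails at once if another thing is disturbed by more than 30 mm (distance of any of match_box, teaspoon, mug, lemon from where it was at the start of the episode above 0.03 m).
It also fails if it takes over 35 s, if anything falls off the work surface, if the arm or the gripper's body presses on something with over 40 N, if the wrist force passes 120 N, or if a joint passes its speed limit or range.

## Working session

There is one attempt and no reset: what is moved stays moved. The work goes in short steps, Python scripts to look and compute and a tool call to move; the robot and the scene stay as the last step left them, time stands still between calls to the robot, and variables do not carry over. Pictures are saved under pics/ and viewed, at most 10 in all, crops included, and the job is handed in when it is done.

Besides the shell and the picture viewer there is one more tool, called after "Emit:" in YAML: its name, and indented under it one key for each argument. carry_out: Moves the arm, as the interface text tells. Its arguments: {"type":"object","properties":{"targets":{"type":"array"},"squeeze":{"type":"number"}},"required":["targets"]}

```bash
mkdir -p pics; ls; python3 - <<'E'
from rig import status, viewer, r
import cv2,numpy as np
print(status.get_state())
for n in("scene","top"):
    p,d=viewer.read_camera(n); cv2.imwrite(f"pics/{n}0.png",p[:,:,::-1]); np.savez(f"{n}0.npz",p=p,d=d)
    print(n,viewer.camera_info(n))
print(viewer.camera_info("wrist"))
E
```

```text
pics
{'time': 0.0, 'q': array([-1.20365607e+00,  3.09016461e-01,  1.63520053e+00,  2.07731104e-05,
        1.19969177e+00, -6.96953335e-02]), 'qvel': array([-0.0009968 ,  0.0003743 , -0.00077209,  0.0004528 ,  0.00131986,
        0.00096981]), 'tau': array([ 3.06862239e-04, -4.15255022e+01, -2.76663458e+01, -1.53656288e-04,
        1.02465448e-02, -7.32140748e-07]), 'eef_pos': array([ 0.26424858, -0.56591985,  0.40343282]), 'tool_rot': array([[ 9.06098250e-01,  4.23066543e-01, -8.13293622e-04],
       [ 4.23067287e-01, -9.06095673e-01,  2.16870810e-03],
       [ 1.80586007e-04, -2.30914054e-03, -9.99997318e-01]]), 'force': array([-0.29051817, -0.03401417,  0.22995081]), 'moment': array([ 0.00745832,  0.03627995, -0.00597254]), 'gripper_force': 0.0, 'grip_width': 0.08515631818202808}
scene {'intrinsics': array([[417.31431308,   0.        , 275.04325377],
       [  0.        , 417.31431308, 207.33900499],
       [  0.        ,   0.        ,   1.        ]]), 'camera_from_world': array([[-0.89247167, -0.45109258, -0.00313147,  0.53471127],
       [-0.30567668,  0.60984708, -0.73119649,  
[... 505 characters left out ...]
    [ 2.00221843e-01, -1.70073557e-02, -9.79602962e-01,
         9.18708534e-01],
       [ 0.00000000e+00,  0.00000000e+00,  0.00000000e+00,
         1.00000000e+00]])}
{'intrinsics': array([[327.89182994,   0.        , 277.9171867 ],
       [  0.        , 327.89182994, 210.80808964],
       [  0.        ,   0.        ,   1.        ]]), 'tool_from_camera': array([[ 8.94469990e-04, -9.44523278e-01, -3.28443263e-01,
         8.42465917e-02],
       [ 9.99999379e-01,  1.06338723e-03, -3.34683565e-04,
        -7.25828774e-05],
       [ 6.65378791e-04, -3.28442759e-01,  9.44523642e-01,
         3.03072388e-02],
       [ 0.00000000e+00,  0.00000000e+00,  0.00000000e+00,
         1.00000000e+00]])}
```

View pics/top0.png

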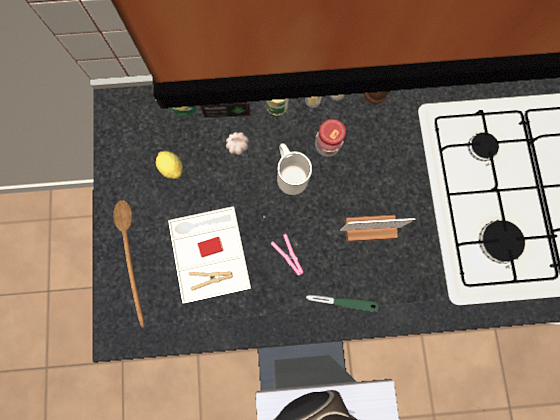

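View pics/scene0.png

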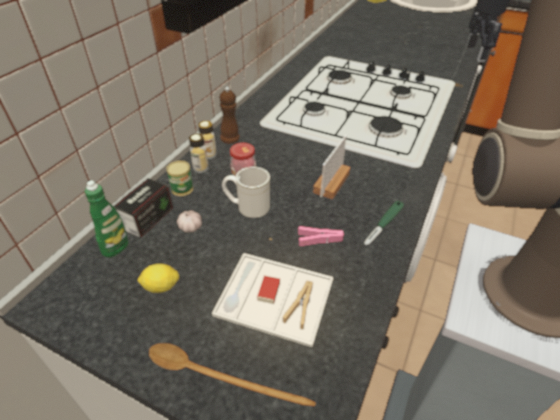

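```bash
python3 - <<'E'
import cv2,numpy as np
p=np.load("top0.npz")['p'][:,:,::-1]
a=cv2.resize(p[200:310,160:260],None,fx=4,fy=4,interpolation=cv2.INTER_CUBIC)
b=cv2.resize(p[200:310,330:430],None,fx=4,fy=4,interpolation=cv2.INTER_CUBIC)
cv2.imwrite("pics/crop.png",np.hstack([a,b]))
E
```

```text
(no output)
```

View pics/crop.png

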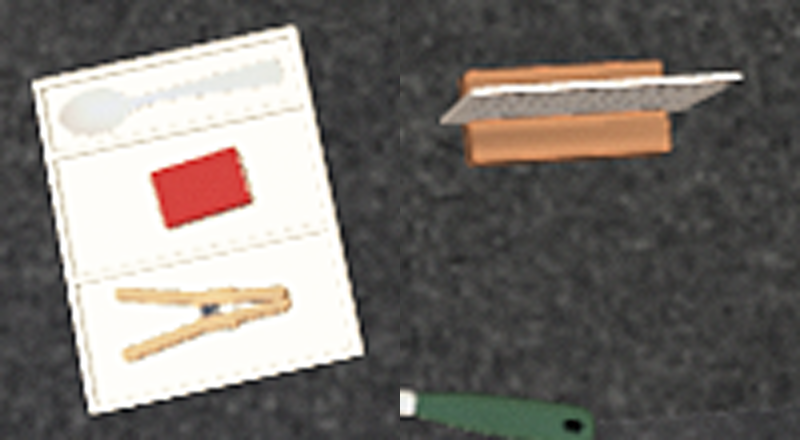

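```bash
cat > h.py <<'E'
import numpy as np,cv2
from rig import viewer
def cast(info,uv,z,T=None):
    K=info["intrinsics"]
    if T is None: T=np.linalg.inv(info["camera_from_world"])
    uv=np.atleast_2d(np.array(uv,float)); d=np.c_[uv,np.ones(len(uv))]@np.linalg.inv(K).T@T[:3,:3].T
    o=T[:3,3]; return o+d*((z-o[2])/d[:,2])[:,None]
E
python3 - <<'E'
from h import *
i=viewer.camera_info("top"); f=np.load("top0.npz"); p=f['p']; d=f['d']
hsv=cv2.cvtColor(p,cv2.COLOR_RGB2HSV)
m=np.zeros(p.shape[:2],np.uint8)
m[265:300,185:240]=((hsv[265:300,185:240,1]>60)|(hsv[265:300,185:240,2]<150))*255
m=cv2.morphologyEx(m,cv2.MORPH_CLOSE,np.ones((2,2)))
c=max(cv2.findContours(m,0,2)[0],key=cv2.contourArea)
w=cast(i,c[:,0,:],.024)[:,:2]
box=cv2.minAreaRect((w*1000).astype(np.float32)); print("rect",box)
# tray and white corners
print("trayc",cast(i,[[160+35/4,200+80/4],[160+297/4,200+26/4],[160+363/4,200+353/4],[160+90/4,200+413/4]],.011).round(4))
cr=lambda x,y:(160+x/4,200+y/4)
print("tips",cast(i,[cr(117,294),cr(125,357),cr(290,298),cr(210,310)],.024).round(4))
cd=lambda x,y:(330+(x-400)/4,200+y/4)
print("cardtop",cast(i,[cd(473,90),cd(742,76)],.113).round(4),"cardbot",cast(i,[cd(442,122)],.026).round(4))
print("block",cast(i,[cd(466,163),cd(670,150)],.026).round(4))
# depth-based card points
T=np.linalg.inv(i["camera_from_world"]);K=i["intrinsics"]
v,u=np.mgrid[205:250,335:420]; z=d[205:250,335:420]
X=np.stack([(u-K[0,2])/K[0,0]*z,(v-K[1,2])/K[1,1]*z,z],-1).reshape(-1,3)@T[:3,:3].T+T[:3,3]
for a,b in((.04,.06),(.06,.08),(.08,.1),(.1,.12)):
    s=X[(X[:,2]>a)&(X[:,2]<b)]; 
    if len(s)>5: print(a,len(s),s[:,1].min(),s[:,1].max(),np.polyfit(s[:,1],s[:,0],1))
v,u=np.mgrid[265:300,185:240]; z=d[265:300,185:240]
X=np.stack([(u-K[0,2])/K[0,0]*z,(v-K[1,2])/K[1,1]*z,z],-1).reshape(-1,3)@T[:3,:3].T+T[:3,3]
mm=m[265:300,185:240].ravel()>0
print("clip z pct",np.percentile(X[mm,2],[10,50,90]))
print("cam",T[:3,3])
E
```

```text
rect ((407.7663879394531, 240.76722717285156), (101.00800323486328, 39.62116622924805), 86.65924835205078)
trayc [[0.5642 0.3386 0.011 ]
 [0.5846 0.1768 0.011 ]
 [0.3838 0.1509 0.011 ]
 [0.3625 0.3131 0.011 ]]
tips [[0.4295 0.2918 0.024 ]
 [0.3927 0.2888 0.024 ]
 [0.4187 0.1907 0.024 ]
 [0.4156 0.2379 0.024 ]]
cardtop [[ 0.5047 -0.0771  0.113 ]
 [ 0.5002 -0.2252  0.113 ]] cardbot [[ 0.5013 -0.074   0.026 ]]
block [[ 0.4756 -0.0854  0.026 ]
 [ 0.4732 -0.2076  0.026 ]]
0.04 83 -0.2220195778134582 -0.07476608617595791 [0.02651168 0.50515488]
0.06 90 -0.22098693305134653 -0.07517853573014409 [0.02689474 0.50521863]
0.08 98 -0.22144336046339308 -0.07495774869741383 [0.02585813 0.50507396]
0.1 152 -0.22195990384693814 -0.07422989328155023 [0.02538859 0.50584692]
clip z pct [-0.00093715  0.02219746  0.02665183]
cam [0.3564827  0.10572628 1.00886387]
```

Emit:
carry_out:
  targets:
    - {"x":0.07,"y":-0.1,"z":0,"yaw":-0.011,"grip":1}
    - {"x":0.14,"y":-0.2,"z":0,"yaw":-0.022,"grip":1}
    - {"x":0.21,"y":-0.3,"z":0,"yaw":-0.033,"grip":1}
    - {"x":0.28,"y":-0.4,"z":0,"yaw":-0.044,"grip":1}
    - {"x":0.35,"y":-0.5,"z":0,"yaw":-0.055,"grip":1}
    - {"x":0.42,"y":-0.6,"z":0,"yaw":-0.066,"grip":1}
    - {"x":0.49,"y":-0.7,"z":0,"yaw":-0.077,"grip":1}
    - {"x":0.56,"y":-0.8,"z":0,"yaw":-0.088,"grip":1}
    - {"x":0.63,"y":-0.9,"z":0,"yaw":-0.1,"grip":1}
    - {"x":0.7,"y":-1,"z":0,"yaw":-0.11,"grip":1}

```text
time: 1.35
eef_pos: [0.2856, -0.4453, 0.4047]
tool_rot: [[0.819, 0.573, 0.0], [0.573, -0.819, 0.0], [0.0, 0.0, -1.0]]
force: [1.1, 0.0, -0.2]
grip_width: 0.0855
gripper_force: 0.0
```

Emit:
carry_out:
  targets:
    - {"x":0.1,"y":-0.1,"z":0,"yaw":0,"grip":1}
    - {"x":0.2,"y":-0.2,"z":0,"yaw":0,"grip":1}
    - {"x":0.3,"y":-0.3,"z":0,"yaw":0,"grip":1}
    - {"x":0.4,"y":-0.4,"z":0,"yaw":0,"grip":1}
    - {"x":0.5,"y":-0.5,"z":0,"yaw":0,"grip":1}
    - {"x":0.6,"y":-0.6,"z":0,"yaw":0,"grip":1}
    - {"x":0.7,"y":-0.7,"z":0,"yaw":0,"grip":1}
    - {"x":0.8,"y":-0.8,"z":0,"yaw":0,"grip":1}
    - {"x":0.9,"y":-0.9,"z":0,"yaw":0,"grip":1}
    - {"x":1,"y":-1,"z":0,"yaw":0,"grip":1}

```text
time: 2.6
eef_pos: [0.3104, -0.3059, 0.4047]
tool_rot: [[0.82, 0.573, 0.0], [0.573, -0.82, -0.0], [0.0, 0.0, -1.0]]
force: [-0.3, -0.3, 0.7]
grip_width: 0.0854
gripper_force: 0.0
```

Emit:
carry_out:
  targets:
    - {"x":0.1,"y":-0.1,"z":0,"yaw":0,"grip":1}
    - {"x":0.2,"y":-0.2,"z":0,"yaw":0,"grip":1}
    - {"x":0.3,"y":-0.3,"z":0,"yaw":0,"grip":1}
    - {"x":0.4,"y":-0.4,"z":0,"yaw":0,"grip":1}
    - {"x":0.5,"y":-0.5,"z":0,"yaw":0,"grip":1}
    - {"x":0.6,"y":-0.6,"z":0,"yaw":0,"grip":1}
    - {"x":0.7,"y":-0.7,"z":0,"yaw":0,"grip":1}
    - {"x":0.8,"y":-0.8,"z":0,"yaw":0,"grip":1}
    - {"x":0.9,"y":-0.9,"z":0,"yaw":0,"grip":1}
    - {"x":1,"y":-1,"z":0,"yaw":0,"grip":1}

```text
time: 3.85
eef_pos: [0.3351, -0.1667, 0.4047]
tool_rot: [[0.82, 0.573, 0.0], [0.573, -0.82, 0.0], [0.0, 0.0, -1.0]]
force: [0.5, 0.6, 0.7]
grip_width: 0.085
gripper_force: 0.0
```

Emit:
carry_out:
  targets:
    - {"x":0.1,"y":-0.1,"z":0,"yaw":0,"grip":1}
    - {"x":0.2,"y":-0.2,"z":0,"yaw":0,"grip":1}
    - {"x":0.3,"y":-0.3,"z":0,"yaw":0,"grip":1}
    - {"x":0.4,"y":-0.4,"z":0,"yaw":0,"grip":1}
    - {"x":0.5,"y":-0.5,"z":0,"yaw":0,"grip":1}
    - {"x":0.6,"y":-0.6,"z":0,"yaw":0,"grip":1}
    - {"x":0.7,"y":-0.7,"z":0,"yaw":0,"grip":1}
    - {"x":0.8,"y":-0.8,"z":0,"yaw":0,"grip":1}
    - {"x":0.9,"y":-0.9,"z":0,"yaw":0,"grip":1}
    - {"x":1,"y":-1,"z":0,"yaw":0,"grip":1}

```text
time: 5.1
eef_pos: [0.3597, -0.0274, 0.4047]
tool_rot: [[0.82, 0.573, 0.0], [0.573, -0.82, -0.0], [0.0, 0.0, -1.0]]
force: [-0.6, 0.1, -0.3]
grip_width: 0.0856
gripper_force: 0.0
```

Emit:
carry_out:
  targets:
    - {"x":0.1,"y":-0.1,"z":0,"yaw":-0.03,"grip":1}
    - {"x":0.2,"y":-0.2,"z":0,"yaw":-0.06,"grip":1}
    - {"x":0.3,"y":-0.3,"z":0,"yaw":-0.09,"grip":1}
    - {"x":0.4,"y":-0.4,"z":0,"yaw":-0.12,"grip":1}
    - {"x":0.5,"y":-0.5,"z":0,"yaw":-0.12,"grip":1}
    - {"x":0.6,"y":-0.6,"z":0,"yaw":-0.12,"grip":1}
    - {"x":0.7,"y":-0.7,"z":0,"yaw":-0.12,"grip":1}
    - {"x":0.8,"y":-0.8,"z":0,"yaw":-0.12,"grip":1}
    - {"x":0.9,"y":-0.9,"z":0,"yaw":-0.12,"grip":1}
    - {"x":1,"y":-1,"z":0,"yaw":-0.12,"grip":1}

```text
time: 6.35
eef_pos: [0.3846, 0.1118, 0.4046]
tool_rot: [[0.698, 0.716, -0.0], [0.716, -0.698, -0.0], [-0.0, -0.0, -1.0]]
force: [-0.1, 0.0, -0.4]
grip_width: 0.0856
gripper_force: 0.0
```

Emit:
carry_out:
  targets:
    - {"x":0.1,"y":-0.1,"z":0.1,"yaw":-0.08,"grip":0.3}
    - {"x":0.2,"y":-0.2,"z":0.2,"yaw":-0.16,"grip":0.3}
    - {"x":0.3,"y":-0.3,"z":0.3,"yaw":-0.24,"grip":0.3}
    - {"x":0.4,"y":-0.4,"z":0.4,"yaw":-0.32,"grip":0.3}
    - {"x":0.55,"y":-0.55,"z":0.5,"yaw":-0.4,"grip":0.3}
    - {"x":0.7,"y":-0.7,"z":0.6,"yaw":-0.48,"grip":0.3}
    - {"x":0.85,"y":-0.85,"z":0.7,"yaw":-0.54,"grip":0.3}
    - {"x":1,"y":-0.96,"z":0.8,"yaw":-0.54,"grip":0.3}
    - {"x":1,"y":-0.96,"z":0.8,"yaw":-0.54,"grip":0.3}
    - {"x":1,"y":-0.96,"z":0.8,"yaw":-0.54,"grip":0.3}

```text
time: 7.6
eef_pos: [0.3854, 0.2495, 0.3247]
tool_rot: [[-0.076, 0.997, -0.0], [0.997, 0.076, -0.001], [-0.001, -0.0, -1.0]]
force: [0.4, -0.6, 0.8]
grip_width: 0.0555
gripper_force: 0.0
```

```bash
cat >> h.py <<'E'
from rig import status
def wrist(name):
    s=status.get_state(); W=np.eye(4); W[:3,:3]=s["tool_rot"]; W[:3,3]=s["eef_pos"]
    p,d=viewer.read_camera("wrist"); i=viewer.camera_info("wrist"); T=W@i["tool_from_camera"]
    cv2.imwrite(f"pics/{name}.png",p[:,:,::-1]); np.savez(name+".npz",p=p,d=d,T=T)
    return s,p,d,i,T
E
python3 - <<'E'
from h import *
s,p,d,i,T=wrist("w1"); print(s["eef_pos"],s["tool_rot"],s["grip_width"],s["time"])
E
```

```text
[0.38544424 0.24946978 0.32469438] [[-7.57947089e-02  9.97123394e-01 -3.14949451e-04]
 [ 9.97123305e-01  7.57945279e-02 -5.51500043e-04]
 [-5.26042150e-04 -3.55844223e-04 -9.99999798e-01]] 0.0555000448942934 7.6
```

View pics/w1.png

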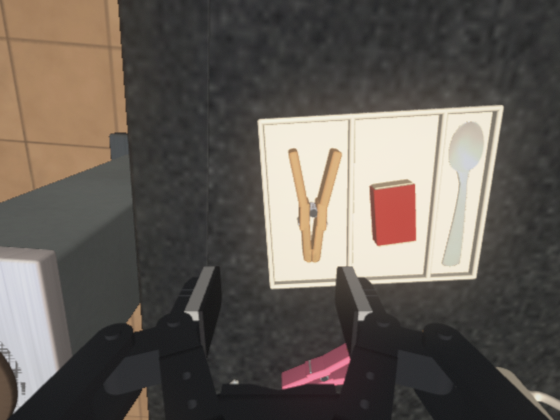

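```bash
python3 - <<'E'
from h import *
f=np.load("w1.npz");p=f['p'];T=f['T'];d=f['d'];i=viewer.camera_info("wrist")
hsv=cv2.cvtColor(p,cv2.COLOR_RGB2HSV);print(hsv[155,294],hsv[200,334],hsv[200,280])
m=np.zeros(p.shape[:2],np.uint8); R=np.s_[130:275,272:346]
m[R]=((hsv[R][...,1]>110))*255
c=max(cv2.findContours(m,0,2)[0],key=cv2.contourArea)[:,0]
w=cast(i,c,.026,T)[:,:2]
ax=np.array([0.077,-0.997])
for k in range(2):
    n=np.array([-ax[1],ax[0]]); s=w@ax; t=w@n
    e=s.max()  # tips
    print("len",np.ptp(s))
    mid=[]
    for a in (5,20,70,80,88,92,97):
        q=np.abs(s-(e-a/1000))<.0025
        if q.sum(): mid.append((a,t[q].min(),t[q].max())); print(a,round((t[q].max()-t[q].min())*1000,1),ax*(e-a/1000)+n*(t[q].max()+t[q].min())/2)
    mid=np.array(mid); g=np.polyfit(mid[:,0]/1000,(mid[:,1]+mid[:,2])/2,1); ax=ax-g[0]*n; ax/=np.linalg.norm(ax); print("axis",ax)
K=i["intrinsics"];v,u=np.nonzero(m);z=d[v,u];X=np.c_[(u-K[0,2])/K[0,0]*z,(v-K[1,2])/K[1,1]*z,z]@T[:3,:3].T+T[:3,3]
print(np.percentile(X[:,2],[10,50,90]))
E
```

```text
[ 17 104 220] [ 21  24 244] [ 21  24 243]
len 0.04095679732354324
5 1.9 [0.41960853 0.20071383]
20 0.9 [0.42010772 0.21579658]
axis [-0.03307866 -0.99945275]
len 0.0411331967794083
5 2.2 [0.41968347 0.20077171]
20 0.7 [0.41997456 0.21577029]
axis [-0.01940454 -0.99981171]
[0.02507903 0.02589634 0.02676184]
```

Threshold too high; redo with a lower one.

```bash
cat > m.py <<'E'
from h import *
f=np.load("w1.npz");p=f['p'];T=f['T'];i=viewer.camera_info("wrist");d=f['d']
K=i["intrinsics"];v,u=np.mgrid[130:275,272:346];z=d[130:275,272:346]
X=np.stack([(u-K[0,2])/K[0,0]*z,(v-K[1,2])/K[1,1]*z,z],-1)@T[:3,:3].T+T[:3,3]
hsv=cv2.cvtColor(p,cv2.COLOR_RGB2HSV)[130:275,272:346]
q=(X[...,2]>.021)&(hsv[...,1]>60)
w=X[q][:,:2]; print(len(w))
ax=np.array([0.077,-0.997])
for k in range(3):
    n=np.array([-ax[1],ax[0]]); s=w@ax; t=w@n; e=np.percentile(s,99.7); mid=[]
    for a in (5,10,15,70,75,80,85,90,95):
        g=np.abs(s-(e-a/1000))<.0025; mid.append((a/1000,(t[g].max()+t[g].min())/2,np.ptp(t[g])))
    mid=np.array(mid); g=np.polyfit(mid[:,0],mid[:,1],1)
    print("len",np.ptp(s),"widths",mid[:,2].round(4)); a=.088; print("grip pt",ax*(e-a)+n*np.polyval(g,a),"tip",ax*e+n*g[1])
    ax=ax-g[0]*n; ax/=np.linalg.norm(ax); print("axis",ax)
E
python3 m.py
```

```text
2160
len 0.1421861850849336 widths [0.0147 0.0163 0.0172 0.0322 0.0337 0.037  0.0392 0.0406 0.043 ]
grip pt [0.41271552 0.28250959] tip [0.41929792 0.19475864]
axis [ 0.07480215 -0.99719839]
len 0.14213382467120667 widths [0.0147 0.0163 0.0172 0.0322 0.0337 0.037  0.0392 0.0406 0.043 ]
grip pt [0.41273746 0.28252576] tip [0.41932398 0.19477259]
axis [ 0.07484684 -0.99719504]
len 0.14213498460242097 widths [0.0147 0.0163 0.0172 0.0322 0.0337 0.037  0.0392 0.0406 0.043 ]
grip pt [0.41273753 0.28252573] tip [0.41932398 0.19477256]
axis [ 0.07484594 -0.99719511]
```

Emit:
carry_out:
  targets:
    - {"x":0.05,"y":0.05,"z":0.1,"yaw":0,"grip":0.3}
    - {"x":0.1,"y":0.1,"z":0.2,"yaw":0,"grip":0.3}
    - {"x":0.15,"y":0.15,"z":0.3,"yaw":0,"grip":0.3}
    - {"x":0.2,"y":0.2,"z":0.4,"yaw":0,"grip":0.3}
    - {"x":0.25,"y":0.25,"z":0.5,"yaw":0,"grip":0.3}
    - {"x":0.28,"y":0.3,"z":0.6,"yaw":0,"grip":0.3}
    - {"x":0.28,"y":0.3,"z":0.7,"yaw":0,"grip":0.3}
    - {"x":0.28,"y":0.3,"z":0.8,"yaw":0,"grip":0.3}
    - {"x":0.28,"y":0.3,"z":0.9,"yaw":0,"grip":0.3}
    - {"x":0.28,"y":0.3,"z":0.9,"yaw":0,"grip":0.3}

```text
time: 8.9
eef_pos: [0.4127, 0.2793, 0.2336]
tool_rot: [[-0.075, 0.997, -0.002], [0.997, 0.075, -0.001], [-0.001, -0.002, -1.0]]
force: [0.2, 0.6, -0.2]
grip_width: 0.0554
gripper_force: 0.0
```

```bash
python3 - <<'E'
from h import *
s,p,d,i,T=wrist("w2"); print(s["eef_pos"],s["grip_width"],s["time"])
E
```

```text
[0.4126925  0.27925793 0.23362832] 0.05542019206426829 8.9
```

View pics/w2.png

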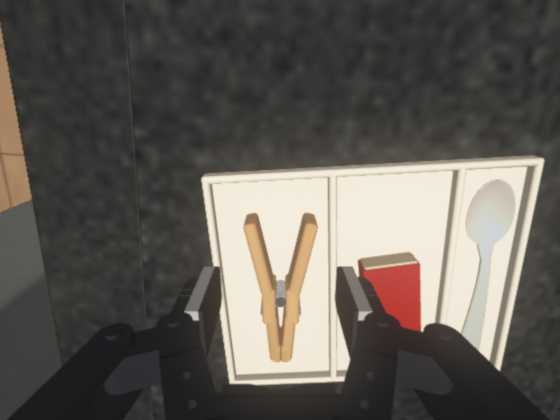

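Emit:
carry_out:
  targets:
    - {"x":0,"y":0,"z":0.1,"yaw":0,"grip":0.3}
    - {"x":0,"y":0,"z":0.2,"yaw":0,"grip":0.3}
    - {"x":0,"y":0,"z":0.3,"yaw":0,"grip":0.3}
    - {"x":0,"y":0,"z":0.4,"yaw":0,"grip":0.3}
    - {"x":0,"y":0,"z":0.48,"yaw":0,"grip":0.3}
    - {"x":0,"y":0,"z":0.53,"yaw":0,"grip":0.3}
    - {"x":0,"y":0,"z":0.53,"yaw":0,"grip":0.3}
    - {"x":0,"y":0,"z":0.53,"yaw":0,"grip":0.1}
    - {"x":0,"y":0,"z":0.53,"yaw":0,"grip":-0.1}
    - {"x":0,"y":0,"z":0.53,"yaw":0,"grip":-0.2}
  squeeze: 20

```text
time: 10.2
eef_pos: [0.4141, 0.2802, 0.1829]
tool_rot: [[-0.075, 0.997, 0.002], [0.997, 0.075, 0.002], [0.001, 0.003, -1.0]]
force: [-0.1, 0.2, 4.0]
grip_width: 0.0339
gripper_force: 5.5
```

Emit:
carry_out:
  targets:
    - {"x":0,"y":0,"z":-0.01,"yaw":0,"grip":-0.4}
    - {"x":0,"y":0,"z":-0.02,"yaw":0,"grip":-0.6}
    - {"x":0,"y":0,"z":-0.02,"yaw":0,"grip":-1}
    - {"x":0,"y":0,"z":-0.02,"yaw":0,"grip":-1}
    - {"x":0,"y":0,"z":-0.02,"yaw":0,"grip":-1}
    - {"x":0,"y":0,"z":-0.06,"yaw":0,"grip":-1}
    - {"x":0,"y":0,"z":-0.12,"yaw":0,"grip":-1}
    - {"x":0,"y":0,"z":-0.2,"yaw":0,"grip":-1}
    - {"x":0,"y":0,"z":-0.3,"yaw":0,"grip":-1}
    - {"x":0,"y":0,"z":-0.3,"yaw":0,"grip":-1}
  squeeze: 30

```text
time: 11.45
eef_pos: [0.4139, 0.28, 0.2129]
tool_rot: [[-0.075, 0.997, 0.002], [0.997, 0.075, 0.001], [0.001, 0.002, -1.0]]
force: [-0.3, -0.6, 0.0]
grip_width: 0.0206
gripper_force: 31.8
```

```bash
python3 - <<'E'
from h import *
s,p,d,i,T=wrist("w3"); print(s["eef_pos"],s["grip_width"],s["time"])
E
```

```text
[0.41388826 0.27997234 0.21288396] 0.020583196932417423 11.45
```

View pics/w3.png

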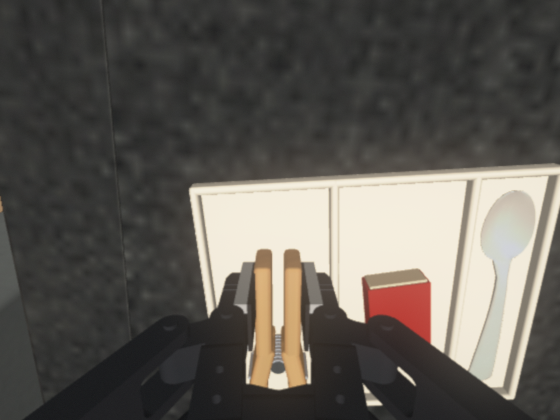

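Emit:
carry_out:
  targets:
    - {"x":0,"y":0,"z":-0.1,"yaw":0,"grip":-1}
    - {"x":-0.05,"y":0.02,"z":-0.2,"yaw":0.01,"grip":-1}
    - {"x":-0.15,"y":0.06,"z":-0.27,"yaw":0.02,"grip":-1}
    - {"x":-0.3,"y":0.11,"z":-0.27,"yaw":0.03,"grip":-1}
    - {"x":-0.45,"y":0.17,"z":-0.27,"yaw":0.04,"grip":-1}
    - {"x":-0.6,"y":0.23,"z":-0.27,"yaw":0.05,"grip":-1}
    - {"x":-0.72,"y":0.28,"z":-0.27,"yaw":0.06,"grip":-1}
    - {"x":-0.84,"y":0.33,"z":-0.27,"yaw":0.064,"grip":-1}
    - {"x":-0.94,"y":0.36,"z":-0.27,"yaw":0.064,"grip":-1}
    - {"x":-1,"y":0.37,"z":-0.27,"yaw":0.064,"grip":-1}

```text
time: 12.75
eef_pos: [0.458, 0.1821, 0.2386]
tool_rot: [[0.025, 1.0, -0.0], [1.0, -0.025, 0.0], [0.0, -0.0, -1.0]]
force: [0.1, -0.5, -0.1]
grip_width: 0.0208
gripper_force: 31.7
```

Emit:
carry_out:
  targets:
    - {"x":-0.05,"y":0.05,"z":0,"yaw":0,"grip":-1}
    - {"x":-0.15,"y":0.11,"z":0,"yaw":0,"grip":-1}
    - {"x":-0.25,"y":0.17,"z":0,"yaw":0,"grip":-1}
    - {"x":-0.37,"y":0.23,"z":0,"yaw":0,"grip":-1}
    - {"x":-0.5,"y":0.29,"z":0,"yaw":0,"grip":-1}
    - {"x":-0.63,"y":0.35,"z":0,"yaw":0,"grip":-1}
    - {"x":-0.75,"y":0.41,"z":0,"yaw":0,"grip":-1}
    - {"x":-0.86,"y":0.47,"z":0,"yaw":0,"grip":-1}
    - {"x":-0.95,"y":0.5,"z":0,"yaw":0,"grip":-1}
    - {"x":-1,"y":0.52,"z":0,"yaw":0,"grip":-1}

```text
time: 14.0
eef_pos: [0.5074, 0.0808, 0.2386]
tool_rot: [[0.026, 1.0, -0.0], [1.0, -0.026, 0.0], [0.0, -0.0, -1.0]]
force: [0.5, 0.3, -0.4]
grip_width: 0.0208
gripper_force: 31.7
```

Emit:
carry_out:
  targets:
    - {"x":-0.05,"y":0,"z":0,"yaw":0,"grip":-1}
    - {"x":-0.1,"y":0,"z":0,"yaw":0,"grip":-1}
    - {"x":-0.17,"y":0,"z":0,"yaw":0,"grip":-1}
    - {"x":-0.24,"y":0,"z":0,"yaw":0,"grip":-1}
    - {"x":-0.31,"y":0,"z":0,"yaw":0,"grip":-1}
    - {"x":-0.38,"y":0,"z":0,"yaw":0,"grip":-1}
    - {"x":-0.44,"y":0,"z":0,"yaw":0,"grip":-1}
    - {"x":-0.48,"y":0,"z":0,"yaw":0,"grip":-1}
    - {"x":-0.5,"y":0,"z":0,"yaw":0,"grip":-1}
    - {"x":-0.5,"y":0,"z":0,"yaw":0,"grip":-1}

```text
time: 15.25
eef_pos: [0.506, 0.0314, 0.2387]
tool_rot: [[0.025, 1.0, 0.0], [1.0, -0.025, 0.0], [0.0, 0.0, -1.0]]
force: [-0.2, -0.2, -0.7]
grip_width: 0.0205
gripper_force: 31.7
```

```bash
python3 - <<'E'
from h import *
s,p,d,i,T=wrist("w4"); print(s["eef_pos"],s["tool_rot"],s["grip_width"],s["time"])
o=[p]
P=[]
for n in("scene","top"):
    p,d=viewer.read_camera(n); np.savez(n+"1.npz",p=p,d=d); P.append(p[:,:,::-1])
a=cv2.resize(P[0][120:220,270:370],None,fx=4,fy=4,interpolation=cv2.INTER_CUBIC)
b=cv2.resize(P[1][180:280,300:400],None,fx=4,fy=4,interpolation=cv2.INTER_CUBIC)
cv2.imwrite("pics/pre.png",np.hstack([a,b]))
E
```

```text
[0.50600194 0.0313927  0.23866592] [[ 2.52271442e-02  9.99681745e-01  1.23150737e-05]
 [ 9.99681742e-01 -2.52271451e-02  8.22033532e-05]
 [ 8.24878657e-05  1.02373985e-05 -9.99999997e-01]] 0.0205123524206957 15.25
```

View pics/pre.png

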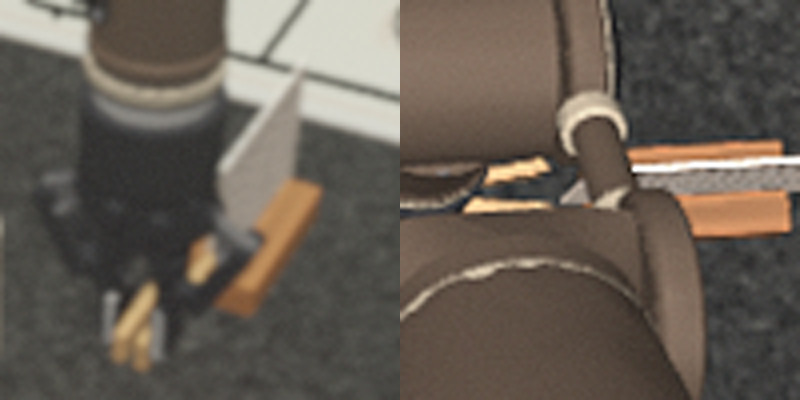

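```bash
python3 - <<'E'
from h import *
i=viewer.camera_info("top"); f=np.load("top1.npz"); p=f['p']; d=f['d']
c=lambda x,y:(300+(x-400)/4,180+y/4)
print("back jaw tip upper/lower edge, front jaw upper corner",cast(i,[c(548,156),c(549,174),c(556,204)],.081).round(4))
K=i["intrinsics"];T=np.linalg.inv(i["camera_from_world"])
hsv=cv2.cvtColor(p,cv2.COLOR_RGB2HSV)
v,u=np.mgrid[210:236,312:345]; z=d[210:236,312:345]
X=np.stack([(u-K[0,2])/K[0,0]*z,(v-K[1,2])/K[1,1]*z,z],-1)@T[:3,:3].T+T[:3,3]
h=hsv[210:236,312:345]
q=(h[...,1]>80)&(h[...,0]<25)&(X[...,2]>.06)&(X[...,2]<.1)&(h[...,2]>120)
for a in np.arange(-.07,-.0,.006):
    s=X[q&(X[...,1]>a)&(X[...,1]<a+.006)]
    if len(s): print(round(a,3),np.sort(s[:,0]).round(4),s[:,2].mean().round(4))
q=(h[...,1]<40)&(X[...,2]>.03)&(X[...,2]<.12)&(X[...,1]<-.06)
print(X[q].round(3)[:12])
i=viewer.camera_info("scene"); f=np.load("scene1.npz");
E
```

```text
back jaw tip upper/lower edge, front jaw upper corner [[ 0.5202 -0.0591  0.081 ]
 [ 0.5098 -0.0585  0.081 ]
 [ 0.4924 -0.0604  0.081 ]]
-0.058 [0.4931 0.4939 0.5139 0.5142 0.5158 0.516  0.5184 0.5186] 0.0793
-0.052 [0.4934 0.4939 0.5118 0.5119 0.512  0.5139 0.5139 0.5144 0.5162 0.5162
 0.5166 0.5184 0.5192] 0.0805
-0.046 [0.4934 0.494  0.4943 0.5122 0.5126 0.513  0.5146 0.5148 0.5149 0.517
 0.5174] 0.0798
-0.04 [0.4922 0.4922 0.4945 0.4945 0.5108 0.511  0.5128 0.5136 0.5156 0.5157
 0.5165 0.5174 0.5176] 0.0796
-0.034 [0.4921 0.4928 0.4929 0.4947 0.4948 0.4952 0.4974 0.5111 0.5112 0.5112
 0.5131 0.5132 0.5134 0.5153 0.5159] 0.0804
-0.028 [0.4929 0.4931 0.4934 0.4951 0.4956 0.4959 0.498  0.4982 0.4983 0.5091
 0.5092 0.5112 0.5116 0.5142 0.5161 0.5165] 0.0798
-0.022 [0.4937 0.4938 0.4956 0.4963 0.498  0.4987 0.5095] 0.0799
-0.016 [0.4937 0.4937 0.4943 0.4966 0.4967 0.4968 0.4986 0.4988] 0.0799
-0.01 [0.4947] 0.0793
[[ 0.504 -0.075  0.071]
 [ 0.504 -0.075  0.059]
 [ 0.504 -0.077  0.06 ]
 [ 0.504 -0.075  0.045]
 [ 0.503 -0.076  0.049]
 [ 0.503 -0.079  0.049]
 [ 0.503 -0.076  0.035]
 [ 0.504 -0.079  0.031]]
```

Emit:
carry_out:
  targets:
    - {"x":0,"y":0.01,"z":0,"yaw":0,"grip":-1}
    - {"x":-0.04,"y":0.015,"z":0,"yaw":0,"grip":-1}
    - {"x":-0.08,"y":0.015,"z":0,"yaw":0,"grip":-1}
    - {"x":-0.12,"y":0.015,"z":0,"yaw":0,"grip":-1}
    - {"x":-0.17,"y":0.015,"z":0,"yaw":0,"grip":-1}
    - {"x":-0.22,"y":0.015,"z":0,"yaw":0,"grip":-1}
    - {"x":-0.26,"y":0.015,"z":0,"yaw":0,"grip":-1}
    - {"x":-0.29,"y":0.015,"z":0,"yaw":0,"grip":-1}
    - {"x":-0.31,"y":0.015,"z":0,"yaw":0,"grip":-1}
    - {"x":-0.32,"y":0.015,"z":0,"yaw":0,"grip":-1}

```text
time: 16.65
eef_pos: [0.5067, -0.0006, 0.2387]
tool_rot: [[0.025, 1.0, 0.0], [1.0, -0.025, 0.0], [0.0, 0.0, -1.0]]
force: [-0.0, -0.6, 0.2]
grip_width: 0.0205
gripper_force: 31.7
```

Emit:
carry_out:
  targets:
    - {"x":0,"y":0,"z":0,"yaw":0,"grip":-1}
    - {"x":0,"y":0,"z":0,"yaw":0,"grip":-1}
    - {"x":0,"y":0,"z":0,"yaw":0,"grip":-1}
    - {"x":0,"y":0,"z":0,"yaw":0,"grip":-1}
    - {"x":0,"y":0,"z":0,"yaw":0,"grip":-1}
    - {"x":0,"y":0,"z":0,"yaw":0,"grip":-1}
    - {"x":0,"y":0,"z":0,"yaw":0,"grip":-1}
    - {"x":0,"y":0,"z":0,"yaw":0,"grip":-1}
    - {"x":0,"y":0,"z":0,"yaw":0,"grip":-1}
    - {"x":0,"y":0,"z":0,"yaw":0,"grip":-1}

```text
time: 17.9
eef_pos: [0.5067, -0.0006, 0.2387]
tool_rot: [[0.025, 1.0, -0.0], [1.0, -0.025, 0.0], [0.0, -0.0, -1.0]]
force: [-0.3, -0.4, -1.2]
grip_width: 0.0206
gripper_force: 31.7
```

```bash
python3 - <<'E'
from h import *
s,p,d,i,T=wrist("w5"); print(s["eef_pos"],s["force"],s["grip_width"],s["time"])
P=[]
for n in("scene","top"):
    q,d=viewer.read_camera(n); np.savez(n+"2.npz",p=q,d=d); P.append(q[:,:,::-1])
a=cv2.resize(P[0][120:220,270:370],None,fx=4,fy=4,interpolation=cv2.INTER_CUBIC)
b=cv2.resize(P[1][180:280,300:400],None,fx=4,fy=4,interpolation=cv2.INTER_CUBIC)
cv2.imwrite("pics/fin.png",np.hstack([a,b]))
E
```

```text
[ 0.50668615 -0.00056499  0.23867934] [-0.29916053 -0.41852022 -1.18821484] 0.020581564661424308 17.9
```

View pics/fin.png

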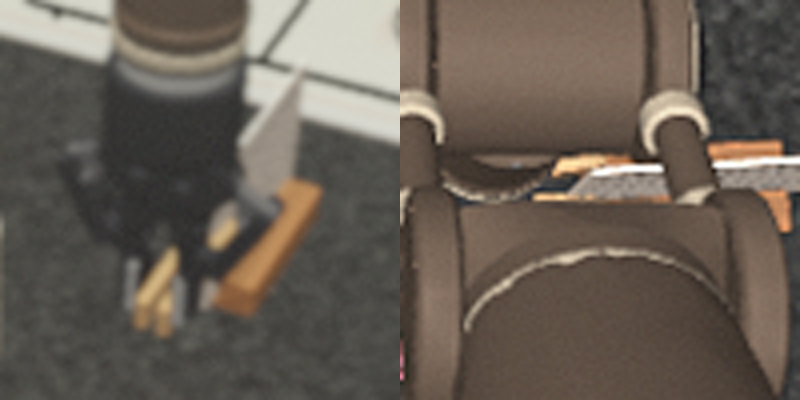

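```bash
python3 - <<'E'
from h import *
i=viewer.camera_info("top"); f=np.load("top2.npz"); p=f['p']; d=f['d']
K=i["intrinsics"];T=np.linalg.inv(i["camera_from_world"])
hsv=cv2.cvtColor(p,cv2.COLOR_RGB2HSV); R=np.s_[210:236,325:375]
v,u=np.mgrid[R]; z=d[R]
X=np.stack([(u-K[0,2])/K[0,0]*z,(v-K[1,2])/K[1,1]*z,z],-1)@T[:3,:3].T+T[:3,3]; h=hsv[R]
zz=X[...,2]; wood=(h[...,1]>80)&(h[...,0]<25)&(zz>.06)&(zz<.1)&(h[...,2]>120)
card=(h[...,1]<45)&(zz>.04)&(zz<.12)
for a in np.arange(-.1,-.05,.006):
    b=(X[...,1]>a)&(X[...,1]<a+.006)
    print(round(a,3),"wood",np.sort(X[wood&b][:,0]).round(4),"card",np.sort(X[card&b][:,0]).round(4)[[0,-1]] if (card&b).any() else 0)
E
```

```text
-0.1 wood [] card [0.5023 0.5046]
-0.094 wood [0.5159] card [0.502  0.5048]
-0.088 wood [0.5134 0.5142 0.5157 0.5161 0.5166 0.5183 0.5184 0.5186] card [0.5025 0.5056]
-0.082 wood [0.4956 0.4957 0.5118 0.5122 0.5139 0.514  0.5143 0.516  0.5166 0.5184
 0.5193] card [0.5026 0.5059]
-0.076 wood [0.4961 0.4963 0.4964 0.5124 0.5128 0.5139 0.5152 0.5155 0.5166 0.5169
 0.5175 0.5186] card [0.503  0.5046]
-0.07 wood [0.4968 0.4969 0.5104 0.5125 0.5125 0.5127 0.5148 0.5155 0.5171 0.5177] card 0
-0.064 wood [0.4969 0.497  0.4972 0.5111 0.5115 0.513  0.5155] card [0.5104 0.5104]
-0.058 wood [0.4976 0.4977] card 0
-0.052 wood [0.4977 0.4979 0.498 ] card 0
```

The card's left edge stands between the jaws: inner faces at about x = 0.496 and 0.512, card at 0.502 to 0.505. The tips reach about 15 mm past the edge and nothing is touching, so I am handing the job in.

```bash
python3 -c "
from rig import r
print(r.job_done())"
```

```text
the job is handed in; nothing more can be done
None
```

The job is handed in: the clip is held squeezed wide open round the card's left edge at about half height, one jaw in front and one behind with roughly 6 mm clear on each side by depth camera, but I have not been shown the verdict.

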